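Free the marked bar from the clamp and put it in the reading cradle

TASK

The drilled aluminium bar is locked in the marking fixture by a clamp whose T-knob may have an ordinary or a reverse thread: find by feel which way it loosens and unscrew it until the bar is free. Then slide the bar out, set it down on the bench and let go, take it again by its drilled end, and lay it flat in the channel of the reading cradle, undrilled end in, right up to the back wall. Leave the other things on the bench where they are.

Things in the scene. Friction and masses are not known exactly. Their poses are not given: they have to be found in the camera images.
- fixture: Marking fixture, fixed: aluminium bed 18 mm thick, bridge across it. Origin: bench level, under the knob's axis; z up, x along the bar's slide-way. Bed x = -62 to +40 mm, 84 mm wide, with two 7 mm high guide rails, 37 mm apart inside. The bar lies between them and sticks out towards -x, to x = -118 mm. Once unlocked it slides out towards -x and can be lifted when drawn 60 mm or more.
- plug_guide (a point): Under the middle of the bridge, 48 mm above the bench on the knob's axis. Out of sight below it a steel plug 12 mm across stands in the bar's hole: the bar can be neither drawn out nor lifted. Unscrewing drives the plug clear of the hole (up or down, by the thread's hand). Bridge: x = -16 to +16 mm of the fixture, 65 mm wide, beam 48 to 58 mm high, dark boss (68 mm across) up to 76 mm.
- knob_grip (a point): Point on the knob's vertical axis at mid height of the knob's bar, 95 mm above the bench; its axes are the fixture's. The knob is a black T-bar, 60 mm long, 16 mm thick, 26 mm high (82 to 108 mm above the bench), above the boss. It turns without rising.
- knob (a joint): T-knob's angle, rad, counter-clockwise from above positive; within 0.05 of 0 at the start (tight), when the T-bar lies along the fixture's x. The thread's hand is unmarked and differs from case to case: one way it stops hard at 0.12 to 0.2 rad, the other way it turns with 0.12 N m drag up to 2.6 rad and stays put. It drives the plug 6.5 mm per rad: free at 1.77 rad, well clear from 2.1 rad.
- bar: Flat aluminium bar, 140 x 34 x 12 mm, about 0.15 kg, with one 19 mm hole. Origin: centre of its underside; x along its length towards the drilled end, z up. The hole lies at x = +48 mm, the undrilled end at x = -70 mm. At the start it lies on the fixture's bed, underside 18 mm above the bench, x along the fixture's x. The bench between the fixture and the cradle on the robot's side is clear for setting it down.
- bar_plain_end (a point): Middle of the lower edge of the bar's undrilled end (70 mm from the bar's centre, on its underside).
- cradle: Reading cradle, fixed: grey channel with dark back wall. Origin: bench level, under the middle of the back wall's inner face; x points from the open mouth into the back wall, z up. Floor 18 mm above the bench, from x = -88 mm to 0; side walls 26 mm above the floor from x = -64 mm to 0, 42 mm apart inside, 6 mm thick; back wall 44 mm above the floor. The bar, home, sticks 76 mm out of the walls.
- pen_cup: Bystander: dark pen cup, 76 mm across, 95 mm high, pens up to about 165 mm. Origin: centre of its underside.
- tape_roll: Bystander: roll of yellow tape lying flat, 92 mm across, 24 mm high. Origin: centre of its underside.
- scanner: Bystander: black hand-held code scanner lying flat, 185 mm long, 34 mm high. Origin: on its underside, 113 mm from the grip's end.
- screwdriver: Bystander: screwdriver, 180 mm long, lying flat.
- ruler: Bystander: brass-coloured ruler, 200 x 26 x 4 mm, lying flat.
There are look-alikes about, which are no part of the job. There is more than one size of the fixture; the job needs the largest.

How it is judged:
By the outcome, as a careful person would: the job done as asked, in the order asked, and still so for the second after the job is handed in, with the robot touching nothing.
It also fails if it takes over 72 s, if anything falls off the work surface, if the arm or the gripper's body presses on something with over 40 N, if the wrist force passes 120 N, or if a joint passes its speed limit or range.

ROBOT

A 6-joint arm with a two-finger parallel gripper is mounted at the origin on the work surface. World frame = base frame: x ahead of the robot, y to its left, z up, the work surface at z = 0. Lengths are in mm, angles in degrees, forces in N, time in s.
With the tool pointing down it reaches from about 300 to 850 mm from the base axis. Payload 4.2 kg.
Tool frame: the origin (TCP) lies midway between the tips of the shut fingers; the grasp point (between the pads) lies 19 mm behind it (env.grip_point_offset is the distance from the TCP to the grasp point, in mm); z points along the fingers, x is the direction in which the jaws open and shut, and the axes are right-handed (so a half turn about z gives the same grasp; the last joint's range is limited). The gripper opens to 91 mm and grips with 3 to 60 N. Pads are 32 mm wide; open, the fingers measure 118 mm over their backs; the gripper's body (76 mm by 178 mm) begins 60 mm behind the grasp point.
Start: joints at [67.093, 18.312, 89.639, -0, 72.044, -1.146], TCP at [213.176, 534.04, 213.976] pointing down, gripper open.
Joint ranges: [-177.97, 177.97], [-48.28, 115.42], [12.27, 149.76], [-77.06, 257.06], [2.81, 150.46], [-146.56, 146.56]. Speed limits (degrees/s): [147.25, 147.25, 180, 180, 180, 180].

INTERFACE

Orientations are given as [roll, pitch, yaw] about the fixed x, y, z axes, in that order (R = Rz(yaw) Ry(pitch) Rx(roll)).
In Python, from workcell import env gives the robot as it stands.
- The arm moves only by the shell command python3 -m pendant 'ROWS' [FORCE]. ROWS is JSON, a list of rows, each an object with "xyz": the shift along the tool's x, y, z in m, a list of three; "roll": the turn about the tool's z in degrees; "jaw": the closure, from 0 (fully open) to 1 (shut). A call has exactly 8 rows; each row is the pose to reach, as a shift and turn from the pose commanded when the call began, along the tool's axes at that moment; what a row does not reach only later rows make up. A row lasts 1/8 s, in which the tool goes at most 62.5 mm and 10.7 degrees, less where a joint would pass 70% of its speed; a pose out of reach is approached as far as the arm can. A call with a gripper value outside its range is refused whole. The fingers move at their own pace and stop on an object; FORCE is the grip in N (left out, the last holds). Time passes only in rows, so rows that repeat a pose let the fingers close, or fill a call up. It gives the time, the measured TCP pose, the force and the opening at its end, in the units of the state.
- env.state(): the state, without advancing time (a new reading comes with each control period).
- env.grab_frame(name): name is "scene" or "top" or "wrist"; returns (picture, depth): 384x512x3 uint8, blue, green, red; 384x512 float32, mm along the optical axis (not along the pixel's ray), 0 where there is no reading.
- env.camera_params(name): a dict with "camera_matrix" (3x3 intrinsics, pixels), "cam_to_world" (4x4, takes a point from camera to world coordinates); the wrist camera has in their place "hand_eye" (4x4, takes a point from camera to tool coordinates, whose origin is the TCP and whose axes are the tool frame's). Camera axes: x right, y up, looking along -z (the intrinsics and any distortion apply to the point x, -y, -z); pixel columns grow to the right and rows downward; lengths in mm; the calibration is good to about 2 mm. A picture is of the moment at which its call begins: read the wrist's pose just before it. camera_params takes no time and is no camera call.
- env.job_done(): hands the job in, once; it reports no verdict.
The state is a dict: "time_s": time; "qpos": joint angles; "qvel": joint speeds; "effort": joint torques, N m; "ee_pos": TCP position; "ee_rot": TCP orientation; "force": force on the tool from outside, world axes, zero at the start; "torque": the same for the moment, N m; "gripper_width": finger opening in mm.
Only numpy, scipy, OpenCV 4.12 (cv2) and the standard library are available. Lean on these libraries where they do the work, as an engineer would, in place of code of your own. Each camera call takes 0.05 s, during which the arm holds its last target. There are 200 camera calls.

## Working session

There is one attempt and no reset: what is moved stays moved. The work goes in short steps, Python scripts to look and compute and a shell command to move; the robot and the scene stay as the last step left them, time stands still between calls to the robot, and variables do not carry over. Pictures are saved under pics/ and viewed, about 8 in all and at most 12, crops included, and the job is handed in when it is done.

```bash
mkdir -p pics; ls; cat > h.py <<'E'
from workcell import env
import numpy as np, cv2
from scipy.spatial.transform import Rotation as R
def grab(n):
    s=env.state(); img,d=env.grab_frame(n); p=env.camera_params(n)
    if n=="wrist":
        T=np.eye(4); T[:3,:3]=R.from_euler('xyz',s['ee_rot'],degrees=True).as_matrix(); T[:3,3]=s['ee_pos']
        M=T@np.array(p['hand_eye'])
    else: M=np.array(p['cam_to_world'])
    np.savez('pics/%s.npz'%n,img=img,d=d,M=M,K=p['camera_matrix'],dist=np.array(p.get('dist_coeffs',p.get('distortion',[0,0,0,0,0])),float))
    return img,d,M,p
def cloud(n):
    z=np.load('pics/%s.npz'%n); d=z['d']; K=z['K']; h,w=d.shape
    v,u=np.mgrid[:h,:w].astype(np.float64)
    un=cv2.undistortPoints(np.stack([u.ravel(),v.ravel()],1)[:,None],K,z['dist'])[:,0].reshape(h,w,2)
    P=np.stack([un[...,0]*d,-un[...,1]*d,-d],-1)
    return z['img'],d,P@z['M'][:3,:3].T+z['M'][:3,3]
E
python3 - <<'E'
from h import *
a,_,M,p=grab('top'); print({k:(np.round(v,3).tolist() if not isinstance(v,str) else v) for k,v in p.items()})
b,_,_,p=grab('scene'); print(p.keys())
cv2.imwrite('pics/top.png',cv2.resize(a,(800,600)));cv2.imwrite('pics/scene.png',cv2.resize(b,(800,600)))
print(env.state())
E
```

```text
pics
{'camera_matrix': [[490.698, 0.0, 262.052], [0.0, 490.698, 197.005], [0.0, 0.0, 1.0]], 'cam_to_world': [[0.004, 0.99, -0.143, 333.106], [-1.0, 0.004, -0.001, -39.578], [-0.0, 0.143, 0.99, 1458.025], [0.0, 0.0, 0.0, 1.0]]}
dict_keys(['camera_matrix', 'cam_to_world'])
{'time_s': 0.1, 'qpos': array([ 6.70943331e+01,  1.83487317e+01,  8.97001545e+01, -5.01905037e-04,
        7.20425302e+01, -1.14553435e+00]), 'qvel': array([ 0.01776145, -0.07720079, -0.20986067,  0.08954145,  0.00159747,
       -0.14546615]), 'effort': array([ 2.35705611e-04, -4.13324332e+01, -2.32511491e+01,  7.29641318e-02,
        4.21954121e-02, -7.85104726e-05]), 'ee_pos': array([212.98845187, 533.61465124, 213.19178412]), 'ee_rot': array([-1.79998650e+02,  9.14076116e-02,  6.82400236e+01]), 'force': array([-0.3253436 ,  0.72641439, -0.46968632]), 'torque': array([ 0.00781694, -0.04626945, -0.01462947]), 'gripper_width': 91.21274848220028}
```

View pics/top.png

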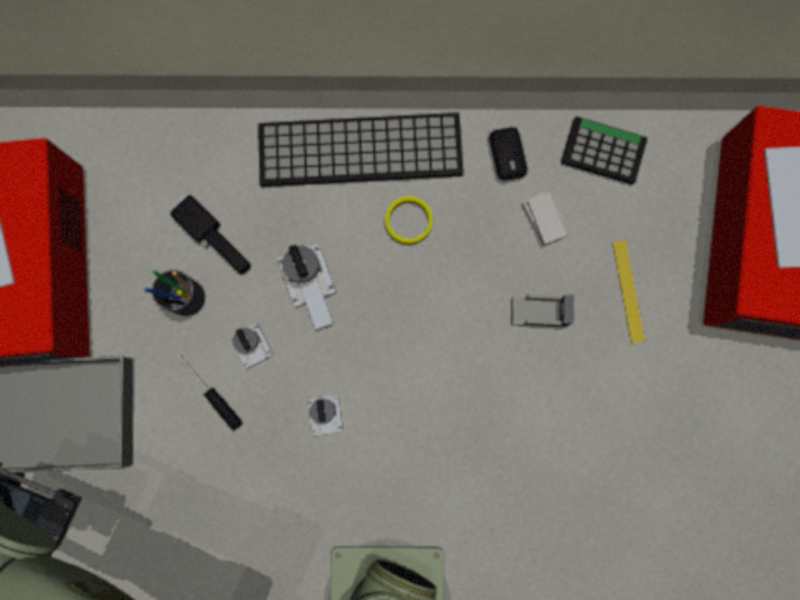

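View pics/scene.png

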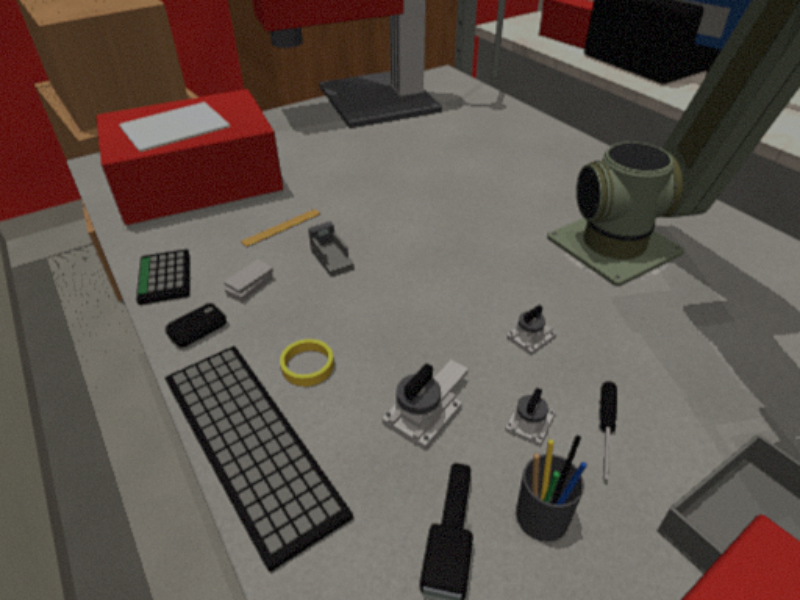

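The top view shows three fixtures: a large one at (300,265) with the bar sticking out to (320,325), and two small ones at (250,343) and (323,413). The large one is the only one with a bar and the biggest, so it fits. The cradle is at (542,310), with its back wall at (567,310) on the image's right.

```bash
python3 - <<'E'
from h import *
img,d,P=cloud('top'); s=0.64
def roi(x0,x1,y0,y1):
    sl=(slice(int(y0*s),int(y1*s)),slice(int(x0*s),int(x1*s))); return P[sl].reshape(-1,3)
def desc(Q,n):
    if len(Q)<5: print(n,len(Q));return
    r=cv2.minAreaRect(Q[:,:2].astype(np.float32)); print(n,len(Q),'mean',Q.mean(0).round(1),'rect',np.round(r[0],1),np.round(r[1],1),round(r[2],1))
print('bench z',np.median(roi(420,480,350,450)[:,2]))
A=roi(255,350,230,345)
for lo,hi,n in [(95,120,'knob'),(66,84,'boss'),(24,36,'bar'),(12,22,'bed')]:
    desc(A[(A[:,2]>lo)&(A[:,2]<hi)],n)
B=roi(495,590,280,340)
for lo,hi,n in [(53,75,'back'),(35,50,'walls'),(10,25,'floor'),(10,80,'all')]:
    desc(B[(B[:,2]>lo)&(B[:,2]<hi)],n)
c1=cv2.resize(img[140:215,155:230],(400,400),interpolation=3);c2=cv2.resize(img[165:240,310:385],(400,400),interpolation=3)
cv2.imwrite('pics/crop1.png',np.hstack([c1,c2]))
E
```

```text
bench z 0.3987357825368463
knob 122 mean [613.4 161.8 106.9] rect [613.5 162.1] [59.6 15.9] 22.9
boss 309 mean [611.9 161.2  75.9] rect [612.2 161.9] [63.3 66.6] 25.0
bar 444 mean [554.1 141.2  29.5] rect [568.9 187.1] [159.6 153.8] 13.2
bed 267 mean [587.5 158.3  17.7] rect [562.7 188. ] [157.6 167.8] 20.7
back 127 mean [ 533.7 -330.7   61.2] rect [ 533.6 -331.5] [20.6 53.4] 87.6
walls 126 mean [ 533.7 -294.2   43. ] rect [ 534.9 -298.7] [80.6 54.7] 87.1
floor 461 mean [ 536.  -277.1   18. ] rect [ 530.  -286.4] [116.7  99. ] 46.4
all 764 mean [ 535.4 -290.2   30.3] rect [ 552.3 -299.5] [128.9  89.9] 87.4
```

View pics/crop1.png

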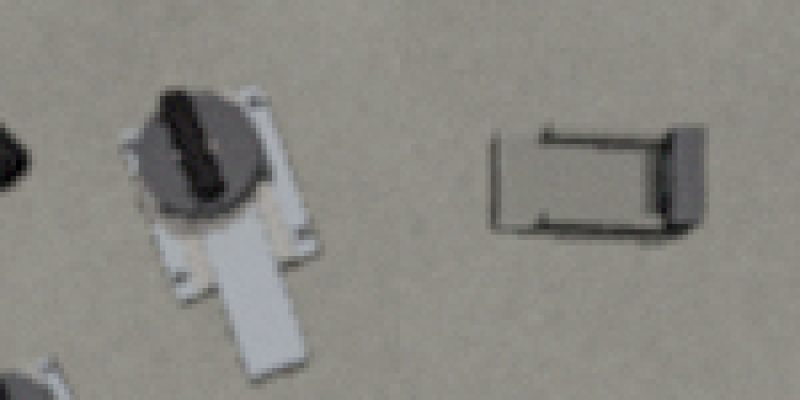

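Left half shows the large fixture with the dark T-knob at crop (190,145) and the bar running out to (280,365). Right half shows the cradle, mouth at (492,180) and dark back wall at (687,178). This confirms which fixture and cradle to use. I'll move above the knob with the jaws across its bar (yaw about 112).

```bash
cat >> h.py <<'E'
def to(x,y,z,yaw):
    "TCP target (mm, tool straight down, yaw deg) -> shift in tool axes (m) and roll"
    s=env.state(); Rm=R.from_euler('xyz',s['ee_rot'],degrees=True).as_matrix()
    t=Rm.T@(np.array([x,y,z])-s['ee_pos'])/1e3
    print('t',s['time_s'],'at',s['ee_pos'].round(1),s['ee_rot'].round(1),'q',s['qpos'].round(0),'F',s['force'].round(1),'w',round(s['gripper_width'],1),'\n SHIFT',t.round(4),'roll',round((s['ee_rot'][2]-yaw+180)%360-180,1))
E
python3 -m pendant '[{"xyz":[-0.010,0.025,0],"roll":-3,"jaw":0},{"xyz":[-0.028,0.071,0],"roll":-9,"jaw":0},{"xyz":[-0.049,0.127,0],"roll":-16,"jaw":0},{"xyz":[-0.071,0.183,0],"roll":-23,"jaw":0},{"xyz":[-0.093,0.239,0],"roll":-30,"jaw":0},{"xyz":[-0.114,0.295,0],"roll":-37,"jaw":0},{"xyz":[-0.136,0.351,0],"roll":-42,"jaw":0},{"xyz":[-0.158,0.407,0],"roll":-44,"jaw":0}]' 30
python3 -c "
from h import *
to(613,162,190,112.5)"
```

```text
time_s: 1.1
ee_pos: [533.7, 234.8, 213.6]
ee_rot: [-180.0, -0.0, 112.3]
force: [0.6, 1.0, -0.3]
gripper_width: 91.1
t 1.1 at [533.7 234.8 213.6] [-180.    -0.   112.3] q [ 23.  19.  89.   0.  72. -90.] F [ 0.6  1.  -0.3] w 91.1 
 SHIFT [-0.0975  0.0458  0.0235] roll -0.2
```

```bash
python3 -m pendant '[{"xyz":[-0.040,0.019,0.005],"roll":0,"jaw":0},{"xyz":[-0.075,0.035,0.015],"roll":0,"jaw":0},{"xyz":[-0.092,0.043,0.022],"roll":0,"jaw":0},{"xyz":[-0.0975,0.0458,0.0235],"roll":0,"jaw":0},{"xyz":[-0.0975,0.0458,0.0235],"roll":0,"jaw":0},{"xyz":[-0.0975,0.0458,0.0235],"roll":0,"jaw":0},{"xyz":[-0.0975,0.0458,0.0235],"roll":0,"jaw":0},{"xyz":[-0.0975,0.0458,0.0235],"roll":0,"jaw":0}]'
python3 - <<'E'
from h import *
img,_,_,p=grab('wrist'); print(np.round(p['hand_eye'],2).tolist())
cv2.imwrite('pics/w1.png',img)
img,d,P=cloud('wrist'); Q=P[d>0]
for lo,hi,n in [(100,114,'knob'),(70,82,'boss'),(26,34,'bar')]:
    q=Q[(Q[:,2]>lo)&(Q[:,2]<hi)&(np.hypot(Q[:,0]-613,Q[:,1]-162)<130)]
    r=cv2.minAreaRect(q[:,:2].astype(np.float32)); print(n,len(q),q.mean(0).round(1),np.round(r[0],1),np.round(r[1],1),round(r[2],1))
to(613,162,80,112.5)
E
```

```text
time_s: 2.1
ee_pos: [611.6, 164.0, 190.8]
ee_rot: [180.0, -0.0, 112.3]
force: [-0.6, -0.4, -0.4]
gripper_width: 91.1
[[1.0, -0.0, -0.0, -0.3], [-0.0, -0.97, -0.24, -66.3], [-0.0, 0.24, -0.97, -170.95], [0.0, 0.0, 0.0, 1.0]]
knob 1137 [614.6 162.8 107.4] [615.7 163.1] [58.6 15.5] 22.6
boss 2452 [613.7 162.6  76. ] [615.6 163. ] [65.6 66.8] 21.6
bar 2781 [547.5 137.6  30. ] [553.8 139.7] [102.2  64.4] 20.8
t 2.15 at [611.7 163.9 190.7] [180.   -0.  112.3] q [ 14.  24.  84.   0.  72. -98.] F [-0.8  0.3  0.5] w 91.0 
 SHIFT [-0.0022  0.0004  0.1107] roll -0.2
```

View pics/w1.png

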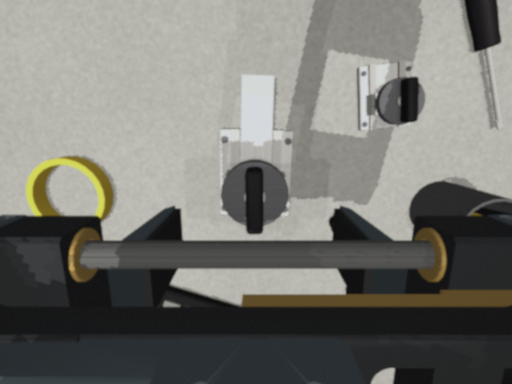

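The wrist view shows the knob at (254,198), upright between the open fingers, with the bar running up to (258,78). The position agrees with the top view to within 2 mm. Next I descend and grip.

```bash
python3 -m pendant '[{"xyz":[-0.0023,0.0019,0.02],"roll":0,"jaw":0},{"xyz":[-0.0023,0.0019,0.055],"roll":0,"jaw":0},{"xyz":[-0.0023,0.0019,0.085],"roll":0,"jaw":0},{"xyz":[-0.0023,0.0019,0.105],"roll":0,"jaw":0},{"xyz":[-0.0023,0.0019,0.110],"roll":0,"jaw":0.2},{"xyz":[-0.0023,0.0019,0.110],"roll":0,"jaw":1},{"xyz":[-0.0023,0.0019,0.110],"roll":0,"jaw":1},{"xyz":[-0.0023,0.0019,0.110],"roll":0,"jaw":1}]' 40
python3 -m pendant '[{"xyz":[0,0,0],"roll":0,"jaw":1},{"xyz":[0,0,0],"roll":0,"jaw":1},{"xyz":[0,0,0],"roll":3,"jaw":1},{"xyz":[0,0,0],"roll":6,"jaw":1},{"xyz":[0,0,0],"roll":9,"jaw":1},{"xyz":[0,0,0],"roll":12,"jaw":1},{"xyz":[0,0,0],"roll":14,"jaw":1},{"xyz":[0,0,0],"roll":14,"jaw":1}]' 40
python3 -c "
from h import *
s=env.state();print(s['torque'],s['effort'].round(2),s['force'],s['qpos'].round(1));to(614.3,162.5,80,112.5)"
```

```text
time_s: 3.15
ee_pos: [615.0, 162.2, 81.4]
ee_rot: [179.9, 0.0, 112.2]
force: [0.8, -0.9, 0.4]
gripper_width: 54.1
time_s: 4.15
ee_pos: [614.3, 162.7, 80.5]
ee_rot: [-180.0, -0.1, 98.2]
force: [-1.9, 4.2, 0.4]
gripper_width: 17.3
[0.72518174 0.23292797 0.04268671] [ -2.28 -48.36 -20.55  -1.01  -0.08   0.15] [-1.8742175   4.17458316  0.37516913] [ 13.8  29.6  91.8   0.1  58.6 -84.5]
t 4.15 at [614.3 162.7  80.5] [-1.80e+02 -1.00e-01  9.82e+01] q [ 14.  30.  92.   0.  59. -85.] F [-1.9  4.2  0.4] w 17.3 
 SHIFT [-0.0002  0.      0.0005] roll -14.3
```

```bash
python3 -m pendant '[{"xyz":[0,0,0],"roll":0,"jaw":1},{"xyz":[0,0,0],"roll":0,"jaw":1},{"xyz":[0,0,0],"roll":1,"jaw":1},{"xyz":[0,0,0],"roll":3,"jaw":1},{"xyz":[0,0,0],"roll":5,"jaw":1},{"xyz":[0,0,0],"roll":7,"jaw":1},{"xyz":[0,0,0],"roll":9,"jaw":1},{"xyz":[0,0,0],"roll":11,"jaw":1}]' 40
python3 -c "
from h import *
s=env.state();print(s['torque'],s['effort'].round(2),s['force'],s['qpos'].round(1));to(614.3,162.5,80,112.5)"
```

```text
time_s: 5.15
ee_pos: [614.2, 163.2, 80.5]
ee_rot: [-180.0, -0.1, 87.2]
force: [-2.5, 6.7, 0.3]
gripper_width: 17.5
[1.26109917 0.39056078 0.15684311] [ -4.45 -48.26 -20.51  -1.86  -0.08  -0.09] [-2.54213129  6.72589649  0.25790444] [ 13.8  29.6  91.8   0.1  58.6 -73.5]
t 5.15 at [614.2 163.2  80.5] [-1.80e+02 -1.00e-01  8.72e+01] q [ 14.  30.  92.   0.  59. -73.] F [-2.5  6.7  0.3] w 17.5 
 SHIFT [-0.0007  0.0001  0.0005] roll -25.3
```

25° clockwise with only drag torque (0.16 N m), well past the 11° stop, so clockwise loosens. Continuing.

```bash
python3 -m pendant '[{"xyz":[0.0005,0,0],"roll":6,"jaw":1},{"xyz":[0.0005,0,0],"roll":14,"jaw":1},{"xyz":[0.0005,0,0],"roll":22,"jaw":1},{"xyz":[0.0005,0,0],"roll":30,"jaw":1},{"xyz":[0.0005,0,0],"roll":38,"jaw":1},{"xyz":[0.0005,0,0],"roll":46,"jaw":1},{"xyz":[0.0005,0,0],"roll":52,"jaw":1},{"xyz":[0.0005,0,0],"roll":54,"jaw":1}]' 40
python3 -c "
from h import *
s=env.state();print(s['torque'],s['force']);to(614.3,162.5,80,-17)"
```

```text
time_s: 6.15
ee_pos: [615.4, 165.3, 80.6]
ee_rot: [-179.8, -0.3, 33.1]
force: [0.3, 11.0, -2.3]
gripper_width: 17.7
[1.89590883 0.00297691 0.12531305] [ 0.25956209 10.99523293 -2.28748667]
t 6.15 at [615.4 165.3  80.6] [-179.8   -0.3   33.1] q [ 14.  30.  92.   0.  58. -19.] F [ 0.3 11.  -2.3] w 17.7 
 SHIFT [-0.0025  0.0017  0.0005] roll 50.1
```

```bash
python3 -m pendant '[{"xyz":[0.0008,-0.0013,0],"roll":5,"jaw":1},{"xyz":[0.0008,-0.0013,0],"roll":13,"jaw":1},{"xyz":[0.0008,-0.0013,0],"roll":21,"jaw":1},{"xyz":[0.0008,-0.0013,0],"roll":29,"jaw":1},{"xyz":[0.0008,-0.0013,0],"roll":37,"jaw":1},{"xyz":[0.0008,-0.0013,0],"roll":45,"jaw":1},{"xyz":[0.0008,-0.0013,0],"roll":50,"jaw":1},{"xyz":[0.0008,-0.0013,0],"roll":52,"jaw":1}]' 40
python3 -c "
from h import *
s=env.state();print(s['torque'],s['force']);to(614.3,162.5,80,-20)"
```

```text
time_s: 7.15
ee_pos: [617.7, 165.8, 80.6]
ee_rot: [-179.7, -0.3, -18.8]
force: [5.8, 7.1, -4.3]
gripper_width: 17.5
[ 1.15462645 -0.83967391  0.100787  ] [ 5.78968825  7.08207405 -4.33733761]
t 7.15 at [617.7 165.8  80.6] [-179.7   -0.3  -18.8] q [14. 30. 92.  0. 58. 33.] F [ 5.8  7.1 -4.3] w 17.5 
 SHIFT [-0.0022  0.0042  0.0005] roll 1.2
```

Turned 131° (2.29 rad). Release, rise, and move over the protruding bar end.

```bash
python3 -m pendant '[{"xyz":[0,0,0],"roll":0,"jaw":0.4},{"xyz":[0,0,0],"roll":0,"jaw":0},{"xyz":[0,0,0],"roll":0,"jaw":0},{"xyz":[0,0,-0.015],"roll":0,"jaw":0},{"xyz":[0,0,-0.045],"roll":0,"jaw":0},{"xyz":[-0.015,0.013,-0.075],"roll":8,"jaw":0},{"xyz":[-0.040,0.035,-0.09],"roll":18,"jaw":0},{"xyz":[-0.060,0.053,-0.09],"roll":28,"jaw":0}]' 30
python3 -m pendant '[{"xyz":[-0.009,0.014,0],"roll":9,"jaw":0},{"xyz":[-0.0095,0.0155,0],"roll":18,"jaw":0},{"xyz":[-0.0095,0.0155,0],"roll":20.6,"jaw":0},{"xyz":[-0.0095,0.0155,0],"roll":20.6,"jaw":0},{"xyz":[-0.0095,0.0155,0],"roll":20.6,"jaw":0},{"xyz":[-0.0095,0.0155,0],"roll":20.6,"jaw":0},{"xyz":[-0.0095,0.0155,0],"roll":20.6,"jaw":0},{"xyz":[-0.0095,0.0155,0],"roll":20.6,"jaw":0}]'
python3 - <<'E'
from h import *
img,_,_,p=grab('wrist'); cv2.imwrite('pics/w2.png',img)
img,d,P=cloud('wrist'); Q=P[d>0]
for lo,hi,n in [(100,114,'knob'),(27,33,'bar')]:
    q=Q[(Q[:,2]>lo)&(Q[:,2]<hi)&(np.hypot(Q[:,0]-527,Q[:,1]-128)<(130 if n=='knob' else 30))]
    if len(q)<5: print(n,len(q)); continue
    r=cv2.minAreaRect(q[:,:2].astype(np.float32)); print(n,len(q),q.mean(0).round(1),np.round(r[0],1),np.round(r[1],1),round(r[2],1))
to(527,128,8,-67.5)
E
```

```text
time_s: 8.15
ee_pos: [540.8, 132.9, 173.3]
ee_rot: [-179.8, -0.1, -47.1]
force: [-0.1, 0.1, 0.9]
gripper_width: 90.6
time_s: 9.15
ee_pos: [522.8, 129.6, 170.4]
ee_rot: [180.0, 0.0, -67.4]
force: [-0.2, 0.3, 0.6]
gripper_width: 91.4
knob 1828 [616.8 163.4 107.4] [617.3 163. ] [60.1 16.3] 74.9
bar 1466 [530.6 129.9  30.2] [530.8 130. ] [51. 34.] 20.3
t 9.2 at [522.9 129.5 170.4] [180.    0.  -67.4] q [13. 17. 98.  0. 65. 80.] F [0.2 0.2 0.3] w 91.2 
 SHIFT [ 0.003  -0.0033  0.1624] roll 0.1
```

View pics/w2.png

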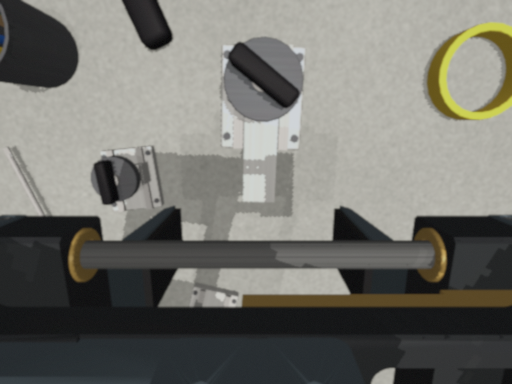

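The knob at (263,73) now lies about 128° clockwise from its start (2.23 rad), so the plug is well clear. The bar end at (255,190) is free for gripping; bar direction is about 20.6°. Descend and grip it.

```bash
python3 -m pendant '[{"xyz":[0.0027,-0.0039,0.03],"roll":2,"jaw":0},{"xyz":[0.0027,-0.0039,0.08],"roll":2,"jaw":0},{"xyz":[0.0027,-0.0039,0.13],"roll":2,"jaw":0.2},{"xyz":[0.0027,-0.0039,0.157],"roll":2,"jaw":0.4},{"xyz":[0.0027,-0.0039,0.1625],"roll":2,"jaw":1},{"xyz":[0.0027,-0.0039,0.1625],"roll":2,"jaw":1},{"xyz":[0.0027,-0.0039,0.1625],"roll":2,"jaw":1},{"xyz":[0.0027,-0.0039,0.1625],"roll":2,"jaw":1}]' 30
python3 -c "
from h import *
to(527.5,128.5,8,-69.4)"
```

```text
time_s: 10.2
ee_pos: [528.2, 128.8, 9.2]
ee_rot: [-179.9, -0.0, -69.4]
force: [-1.4, 1.0, -0.5]
gripper_width: 33.7
t 10.2 at [528.2 128.8   9.2] [-179.9   -0.   -69.4] q [ 12.  28. 109.   0.  43.  82.] F [-1.4  1.  -0.5] w 33.7 
 SHIFT [0.     0.0008 0.0011] roll 0.0
```

```bash
python3 -m pendant '[{"xyz":[0,0,0],"roll":0,"jaw":1},{"xyz":[0,0.004,-0.0005],"roll":0,"jaw":1},{"xyz":[0,0.010,-0.0005],"roll":0,"jaw":1},{"xyz":[0,0.018,-0.0005],"roll":0,"jaw":1},{"xyz":[0,0.028,-0.0005],"roll":0,"jaw":1},{"xyz":[0,0.038,-0.0005],"roll":0,"jaw":1},{"xyz":[0,0.048,-0.0005],"roll":0,"jaw":1},{"xyz":[0,0.052,-0.0005],"roll":0,"jaw":1}]' 40
python3 -c "
from h import *
to(450,-107,110,-3)"
```

```text
time_s: 11.2
ee_pos: [478.3, 110.0, 8.6]
ee_rot: [-180.0, 0.0, -69.4]
force: [2.5, 0.5, 3.8]
gripper_width: 33.9
t 11.2 at [478.3 110.    8.6] [-180.     0.   -69.4] q [ 12.  24. 116.   0.  40.  81.] F [2.5 0.5 3.8] w 33.9 
 SHIFT [ 0.1931  0.1029 -0.1015] roll -66.4
```

```bash
python3 -m pendant '[{"xyz":[0,0.010,-0.0005],"roll":0,"jaw":1},{"xyz":[0,0.022,-0.0005],"roll":0,"jaw":1},{"xyz":[0,0.034,-0.0005],"roll":0,"jaw":1},{"xyz":[0,0.046,-0.0005],"roll":0,"jaw":1},{"xyz":[0,0.052,-0.006],"roll":0,"jaw":1},{"xyz":[0.003,0.052,-0.02],"roll":0,"jaw":1},{"xyz":[0.015,0.054,-0.04],"roll":-6,"jaw":1},{"xyz":[0.035,0.058,-0.06],"roll":-14,"jaw":1}]' 40
python3 -c "
from h import *
to(450,-107,40,-3)"
```

```text
time_s: 12.2
ee_pos: [436.3, 56.8, 69.1]
ee_rot: [180.0, 0.0, -55.0]
force: [0.6, -0.0, -1.1]
gripper_width: 33.7
t 12.2 at [436.3  56.8  69.1] [180.   0. -55.] q [  6.  15. 118.   0.  46.  61.] F [ 0.6 -0.  -1.1] w 33.7 
 SHIFT [0.1421 0.0826 0.0291] roll -52.0
```

The bar hangs with its underside 9 mm above the fingertips, so I'll put the tips almost on the bench and ease the grip so it slips down gently.

```bash
python3 -m pendant '[{"xyz":[0.015,0.009,0],"roll":-6,"jaw":1},{"xyz":[0.042,0.024,0],"roll":-15,"jaw":1},{"xyz":[0.072,0.042,0.004],"roll":-25,"jaw":1},{"xyz":[0.102,0.060,0.010],"roll":-35,"jaw":1},{"xyz":[0.126,0.074,0.018],"roll":-44,"jaw":1},{"xyz":[0.138,0.081,0.028],"roll":-50,"jaw":1},{"xyz":[0.142,0.0826,0.040],"roll":-52,"jaw":1},{"xyz":[0.142,0.0826,0.050],"roll":-52,"jaw":1}]' 30
python3 -c "
from h import *
to(450,-107,2,-3)"
```

```text
time_s: 13.2
ee_pos: [449.3, -107.0, 18.0]
ee_rot: [-180.0, 0.0, -3.4]
force: [-0.4, 0.8, -1.6]
gripper_width: 33.9
t 13.2 at [ 449.3 -107.    18. ] [-180.     0.    -3.4] q [-15.  21. 119.   0.  40. -11.] F [-0.4  0.8 -1.6] w 33.9 
 SHIFT [ 0.0007 -0.0001  0.016 ] roll -0.4
```

```bash
python3 -m pendant '[{"xyz":[0,0,0.006],"roll":0,"jaw":1},{"xyz":[0,0,0.011],"roll":0,"jaw":1},{"xyz":[0,0,0.014],"roll":0,"jaw":1},{"xyz":[0,0,0.0155],"roll":0,"jaw":1},{"xyz":[0,0,0.0158],"roll":0,"jaw":1},{"xyz":[0,0,0.0158],"roll":0,"jaw":1},{"xyz":[0,0,0.0158],"roll":0,"jaw":1},{"xyz":[0,0,0.0158],"roll":0,"jaw":1}]' 6
python3 -m pendant '[{"xyz":[0,0,0],"roll":0,"jaw":1},{"xyz":[0,0,0],"roll":0,"jaw":0.61},{"xyz":[0,0,0],"roll":0,"jaw":0.58},{"xyz":[0,0,0],"roll":0,"jaw":0.5},{"xyz":[0,0,0],"roll":0,"jaw":0.3},{"xyz":[0,0,0],"roll":0,"jaw":0},{"xyz":[0,0,0],"roll":0,"jaw":0},{"xyz":[0,0,0],"roll":0,"jaw":0}]' 3
python3 -m pendant '[{"xyz":[0,0,0],"roll":0,"jaw":0},{"xyz":[0,0,-0.02],"roll":0,"jaw":0},{"xyz":[0,0,-0.06],"roll":0,"jaw":0},{"xyz":[0,-0.020,-0.10],"roll":0,"jaw":0},{"xyz":[0,-0.050,-0.14],"roll":0,"jaw":0},{"xyz":[0,-0.080,-0.16],"roll":0,"jaw":0},{"xyz":[0,-0.097,-0.165],"roll":0,"jaw":0},{"xyz":[0,-0.097,-0.165],"roll":0,"jaw":0}]' 30
python3 - <<'E'
from h import *
grab('wrist'); img,d,P=cloud('wrist'); cv2.imwrite('pics/w3.png',img)
q=P[(d>0)&(P[...,2]>7)&(P[...,2]<18)&(abs(P[...,0]-450)<90)&(abs(P[...,1]+60)<120)]
r=cv2.minAreaRect(q[:,:2].astype(np.float32)); print(len(q),q.mean(0).round(1),np.round(r[0],1),np.round(r[1],1),round(r[2],1))
to(450,-10,3,-3)
E
```

```text
time_s: 14.2
ee_pos: [449.7, -106.8, 2.7]
ee_rot: [-180.0, -0.0, -3.4]
force: [-0.4, -0.7, -1.5]
gripper_width: 33.9
time_s: 15.2
ee_pos: [449.6, -106.7, 2.6]
ee_rot: [-180.0, -0.0, -3.4]
force: [0.3, -0.2, 1.0]
gripper_width: 82.9
time_s: 16.2
ee_pos: [455.0, -9.4, 167.2]
ee_rot: [180.0, 0.0, -3.2]
force: [0.2, -0.4, 0.4]
gripper_width: 91.0
2379 [453.7 -46.7  12.1] [452.8 -60.6] [140.6  33.9] 86.3
t 16.25 at [454.7 -10.  166.7] [ 1.8e+02  1.0e-01 -3.3e+00] q [ -3.  10. 109.  -0.  62.   1.] F [ 0.1 -0.2 -0.6] w 91.9 
 SHIFT [-0.0043  0.0002  0.1637] roll -0.3
```

View pics/w3.png

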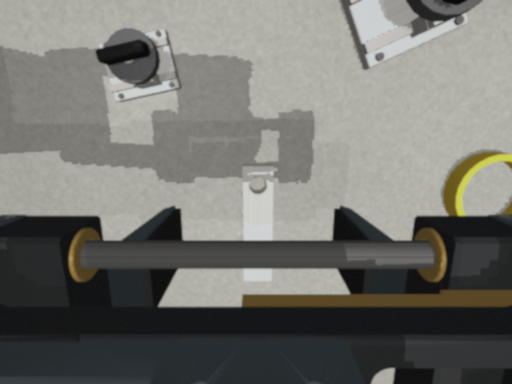

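The bar lies flat on the bench in the wrist view, from (258,172) to (257,280), with the hole at (258,183), released. Bar centre is at (452.8, -60.6), yaw 86.3°. Now I grip the drilled end.

```bash
python3 -m pendant '[{"xyz":[0.0014,0.0046,0.03],"roll":0.4,"jaw":0},{"xyz":[0.0014,0.0046,0.08],"roll":0.4,"jaw":0},{"xyz":[0.0014,0.0046,0.125],"roll":0.4,"jaw":0},{"xyz":[0.0014,0.0046,0.150],"roll":0.4,"jaw":0.2},{"xyz":[0.0014,0.0046,0.160],"roll":0.4,"jaw":0.4},{"xyz":[0.0014,0.0046,0.1635],"roll":0.4,"jaw":0.5},{"xyz":[0.0014,0.0046,0.1635],"roll":0.4,"jaw":1},{"xyz":[0.0014,0.0046,0.1635],"roll":0.4,"jaw":1}]' 50
python3 -m pendant '[{"xyz":[0,0,0],"roll":0,"jaw":1},{"xyz":[0,0,0],"roll":0,"jaw":1},{"xyz":[0,0,0],"roll":0,"jaw":1},{"xyz":[0,0,-0.004],"roll":0,"jaw":1},{"xyz":[0,0,-0.02],"roll":0,"jaw":1},{"xyz":[0,0,-0.045],"roll":0,"jaw":1},{"xyz":[0,0,-0.075],"roll":0,"jaw":1},{"xyz":[0,0,-0.09],"roll":0,"jaw":1}]' 50
python3 - <<'E'
from h import *
to(536,-190,75,-4)
grab('top'); img,d,P=cloud('top')
q=P[(d>0)&(P[...,2]>4)&(P[...,2]<80)&(abs(P[...,0]-534)<50)&(P[...,1]<-215)&(P[...,1]>-350)]
z=q[:,2]
for lo,hi,n in [(56,70,'back'),(40,48,'walls')]:
    k=q[(z>lo)&(z<hi)]; r=cv2.minAreaRect(k[:,:2].astype(np.float32)); print(n,len(k),np.round(r[0],1),np.round(r[1],1),round(r[2],1))
for i in range(4):
    y0=-320+15*i; k=q[(z>38)&(z<50)&(q[:,1]>y0)&(q[:,1]<y0+15)]
    a=k[k[:,0]<534];b=k[k[:,0]>=534]; print(y0+7,len(a),len(b),np.median(a[:,0]).round(1),np.median(b[:,0]).round(1))
E
```

```text
time_s: 17.25
ee_pos: [457.2, -14.7, 5.0]
ee_rot: [-180.0, -0.1, -3.8]
force: [0.0, 0.6, -0.5]
gripper_width: 43.8
time_s: 18.25
ee_pos: [457.1, -14.6, 95.6]
ee_rot: [-180.0, -0.1, -3.8]
force: [-0.0, 0.2, -1.7]
gripper_width: 33.5
t 18.25 at [457.1 -14.6  95.6] [-1.8e+02 -1.0e-01 -3.8e+00] q [ -3.  15. 115.   0.  51.   0.] F [-0.   0.2 -1.7] w 33.5 
 SHIFT [0.0902 0.1698 0.0207] roll 0.2
back 123 [ 533.6 -331.1] [20.7 53.6] 82.7
walls 92 [ 534.5 -298.7] [78.4 56.2] 89.4
-313 11 10 511.8 557.6
-298 10 14 510.5 559.2
-283 12 13 511.8 559.4
-268 12 8 512.1 561.3
```

```bash
python3 -m pendant '[{"xyz":[0.012,0.012,0],"roll":0,"jaw":1},{"xyz":[0.032,0.030,0],"roll":0,"jaw":1},{"xyz":[0.054,0.048,0],"roll":0,"jaw":1},{"xyz":[0.072,0.062,0],"roll":0,"jaw":1},{"xyz":[0.082,0.070,0],"roll":-0.5,"jaw":1},{"xyz":[0.085,0.074,0],"roll":-1,"jaw":1},{"xyz":[0.085,0.074,0],"roll":-1,"jaw":1},{"xyz":[0.085,0.074,0],"roll":-1,"jaw":1}]' 50
python3 - <<'E'
from h import *
to(539,-190,30,-2.5)
grab('wrist'); img,d,P=cloud('wrist'); cv2.imwrite('pics/w4.png',img)
g=(d>0)
def rec(m,n):
    k=P[m]; 
    if len(k)<5: print(n,len(k)); return
    r=cv2.minAreaRect(k[:,:2].astype(np.float32)); print(n,len(k),k.mean(0).round(1),np.round(r[0],1),np.round(r[1],1),round(r[2],1))
C=g&(abs(P[...,0]-534)<60)&(P[...,1]<-220)&(P[...,1]>-360)
rec(C&(abs(P[...,2]-62)<3),'back'); rec(C&(abs(P[...,2]-44)<3),'walls'); rec(C&(abs(P[...,2]-18)<4),'floor')
B=g&(P[...,2]>75)&(P[...,2]<125)&(abs(P[...,0]-543)<40)&(P[...,1]<-115)&(P[...,1]>-260); rec(B,'bar')
k=P[B]; 
if len(k): print(np.polyfit(k[:,1],k[:,2],1), k[:,1].min(),k[:,1].max())
E
```

```text
time_s: 19.3
ee_pos: [535.8, -93.6, 94.1]
ee_rot: [-180.0, 0.0, -2.7]
force: [-0.4, 0.7, -1.9]
gripper_width: 33.5
t 19.3 at [535.8 -93.6  94.1] [-180.     0.    -2.7] q [-11.  22. 104.   0.  55.  -8.] F [-0.4  0.7 -1.9] w 33.5 
 SHIFT [0.0079 0.0961 0.064 ] roll -0.2
back 0
walls 0
floor 0
bar 1281 [ 535.  -122.7  101.3] [ 534.7 -123.1] [16.4 34. ] 89.2
[7.83238401e-03 1.02229715e+02] -131.44238906579082 -115.01139232223191
```

View pics/w4.png

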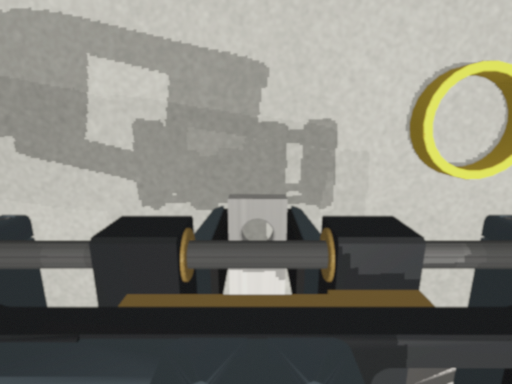

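The wrist camera looks away from the cradle: it shows the gripped drilled end with the hole at (258,230), and the bar is held level. I'll measure the bar against the cradle in the top camera instead.

```bash
python3 - <<'E'
from h import *
for n in ('top','scene'):
    grab(n); img,d,P=cloud(n); g=d>0
    def rec(m,s):
        k=P[m]
        if len(k)<8: print(n,s,len(k)); return
        r=cv2.minAreaRect(k[:,:2].astype(np.float32)); print(n,s,len(k),k.mean(0).round(1),np.round(r[0],1),np.round(r[1],1),round(r[2],1))
    C=g&(abs(P[...,0]-534)<50)&(P[...,1]<-215)&(P[...,1]>-350)
    rec(C&(abs(P[...,2]-62)<2.5),'back'); rec(C&(abs(P[...,2]-44)<2),'walls'); rec(C&(abs(P[...,2]-18)<2),'floor')
    rec(g&(abs(P[...,2]-101)<5)&(abs(P[...,0]-535)<25)&(P[...,1]<-140)&(P[...,1]>-225),'bar')
    for y0 in range(-315,-260,9):
        k=P[C&(abs(P[...,2]-44)<3)&(abs(P[...,1]-y0)<4.5)][:,0]; a=k[k<534];b=k[k>534]
        if len(a)>2 and len(b)>2: print(y0,a.min().round(1),a.max().round(1),b.min().round(1),b.max().round(1),'mid',(.25*(a.min()+a.max()+b.min()+b.max())).round(1))
a=np.load('pics/top.npz')['img'][170:230,310:380]; cv2.imwrite('pics/t2.png',cv2.resize(a,(700,600),interpolation=3))
E
```

```text
top back 81 [ 534.1 -330.7   62. ] [ 533.2 -331.8] [18.3 53. ] 88.8
top walls 54 [ 537.4 -295.5   43.9] [ 535.  -299.5] [78.7 54.6] 87.5
top floor 232 [ 536.  -276.9   18. ] [ 533.8 -287.2] [105.5  52.4] 83.4
top bar 140 [ 527.7 -187.   101.4] [ 528.1 -175.6] [67.9 34.7] 89.0
-315 509.1 512.5 556.1 559.3 mid 534.2
-306 509.2 511.9 556.3 559.5 mid 534.2
-297 509.1 512.5 556.1 562.4 mid 535.0
-288 509.1 512.3 556.4 562.5 mid 535.1
-279 509.5 515.1 556.3 562.2 mid 535.8
-270 509.2 512.4 558.7 559.1 mid 534.8
scene back 19 [ 550.9 -331.5   60.5] [ 548.1 -330.6] [23.  17.8] 9.2
scene walls 25 [ 559.6 -299.4   43.8] [ 553.7 -297.8] [81.7 22. ] 86.5
scene floor 114 [ 542.2 -266.9   17.5] [ 538.7 -280.5] [99.1 53.5] 87.4
scene bar 28 [ 541.6 -164.2  100.2] [ 531.9 -166.5] [46.9 34.5] 85.1
```

View pics/t2.png

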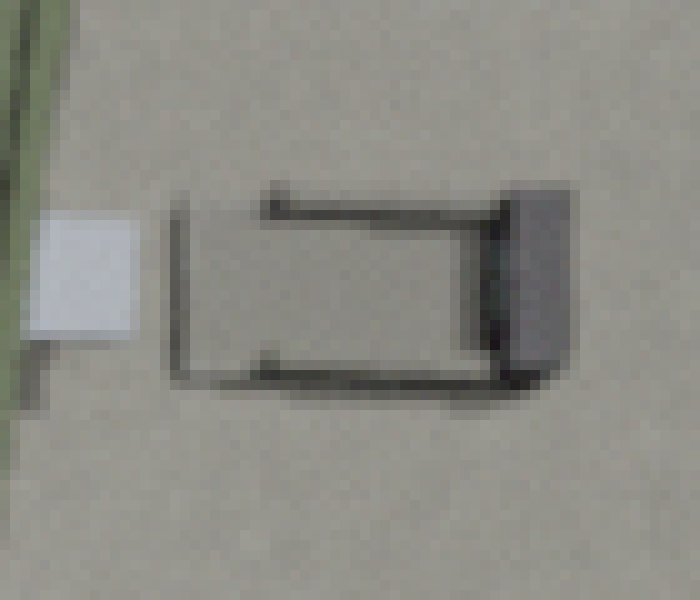

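The crop shows the bar end at (135,275) facing the cradle's mouth at (180,290), and the back wall at (540,280). The cradle axis is about 87.3°, matching the bar. I'll shift x by +8 mm, lower to just above floor level in front of the mouth, and compare again.

```bash
python3 -m pendant '[{"xyz":[0.003,0,0.008],"roll":0,"jaw":1},{"xyz":[0.006,0,0.024],"roll":0,"jaw":1},{"xyz":[0.008,0,0.042],"roll":0,"jaw":1},{"xyz":[0.008,0,0.056],"roll":0,"jaw":1},{"xyz":[0.008,0,0.063],"roll":0,"jaw":1},{"xyz":[0.008,0,0.065],"roll":0,"jaw":1},{"xyz":[0.008,0,0.065],"roll":0,"jaw":1},{"xyz":[0.008,0,0.065],"roll":0,"jaw":1}]' 50
python3 - <<'E'
from h import *
to(539,-190,30,-2.7)
for n in ('top','scene'):
    grab(n); img,d,P=cloud(n); g=(d>0)&(abs(P[...,0]-537)<45)
    B=g&(abs(P[...,2]-36)<4)&(P[...,1]<-150)&(P[...,1]>-218)
    k=P[B]; print(n,len(k),'z',k[:,2].mean(),'ymin',k[:,1].min()); 
    for y in range(-215,-150,8):
        s=k[abs(k[:,1]-y)<4]
        if len(s)>3: print(' bar',y,s[:,0].min().round(1),s[:,0].max().round(1),'mid',((s[:,0].min()+s[:,0].max())/2).round(1))
    F=g&(abs(P[...,2]-18)<3)&(P[...,1]<-225)&(P[...,1]>-256); k=P[F]; print(' floor front y max',k[:,1].max())
    for y in (-250,-242,-236):
        s=k[abs(k[:,1]-y)<4]
        if len(s)>3: print(' floor',y,s[:,0].min().round(1),s[:,0].max().round(1),'mid',((s[:,0].min()+s[:,0].max())/2).round(1))
a=np.load('pics/top.npz')['img'][170:230,310:380]; cv2.imwrite('pics/t3.png',cv2.resize(a,(700,600),interpolation=3))
E
```

```text
time_s: 20.45
ee_pos: [544.8, -94.5, 29.7]
ee_rot: [180.0, -0.1, -2.8]
force: [-0.2, 0.1, -0.3]
gripper_width: 33.6
t 20.45 at [544.8 -94.5  29.7] [ 1.8e+02 -1.0e-01 -2.8e+00] q [-11.  27. 107.   0.  47.  -8.] F [-0.2  0.1 -0.3] w 33.6 
 SHIFT [-0.0012  0.0957 -0.0003] roll -0.1
top 93 z 36.330450321812485 ymin -211.45525228773542
 bar -215 542.2 551.2 mid 546.7
 bar -207 518.5 550.7 mid 534.6
 bar -199 521.3 551.5 mid 536.4
 bar -191 521.3 553.8 mid 537.5
 bar -183 521.8 554.2 mid 538.0
 floor front y max -234.06470027123075
 floor -250 512.0 563.5 mid 537.7
 floor -242 509.6 563.4 mid 536.5
 floor -236 512.1 560.0 mid 536.1
scene 10 z 35.55541443779712 ymin -179.85768899720904
 bar -175 550.2 556.5 mid 553.4Traceback (most recent call last):
  File "<stdin>", line 10, in <module>
    return umr_maximum(a, axis, None, out, keepdims, initial, where)
ValueError: zero-size array to reduction operation maximum which has no identity
```

```bash
python3 -m pendant '[{"xyz":[0.002,0.003,0.003],"roll":0,"jaw":1},{"xyz":[0.002,0.010,0.004],"roll":0,"jaw":1},{"xyz":[0.002,0.020,0.004],"roll":0,"jaw":1},{"xyz":[0.002,0.031,0.004],"roll":0,"jaw":1},{"xyz":[0.002,0.042,0.004],"roll":0,"jaw":1},{"xyz":[0.002,0.051,0.004],"roll":0,"jaw":1},{"xyz":[0.002,0.056,0.004],"roll":0,"jaw":1},{"xyz":[0.002,0.056,0.004],"roll":0,"jaw":1}]' 50
python3 - <<'E'
from h import *
to(539,-190,30,-2.7)
grab('top'); img,d,P=cloud('top'); g=(d>0)
for y in range(-280,-220,8):
    k=P[g&(abs(P[...,0]-537)<45)&(abs(P[...,1]-y)<4)]
    b=k[abs(k[:,2]-32)<5][:,0]; w=k[abs(k[:,2]-44)<4][:,0]
    print(y,'bar',len(b) and (b.min().round(1),b.max().round(1)),'walls',np.sort(w).round(0))
cv2.imwrite('pics/t3.png',cv2.resize(img[170:230,310:380],(700,600),interpolation=3))
E
```

```text
time_s: 21.55
ee_pos: [543.7, -150.8, 25.1]
ee_rot: [-180.0, -0.0, -2.8]
force: [0.6, -0.5, -1.1]
gripper_width: 33.4
t 21.55 at [ 543.7 -150.8   25.1] [-180.    -0.    -2.8] q [-17.  28. 105.   0.  47. -14.] F [ 0.6 -0.5 -1.1] w 33.4 
 SHIFT [-0.0028  0.0394 -0.0049] roll -0.1
-280 bar (np.float64(557.7), np.float64(557.7)) walls [509. 509. 512. 512. 512. 515. 515. 516. 559. 559. 559. 562. 562. 562.]
-272 bar (np.float64(510.3), np.float64(558.6)) walls [509. 509. 512. 515. 515. 515. 559. 559. 559. 562. 562. 562.]
-264 bar (np.float64(510.2), np.float64(557.9)) walls [512. 512. 515. 515. 559. 559. 560. 562. 562. 562.]
-256 bar (np.float64(510.5), np.float64(558.3)) walls [509. 512.]
-248 bar 0 walls []
-240 bar 0 walls []
-232 bar 0 walls []
-224 bar 0 walls []
```

View pics/t3.png

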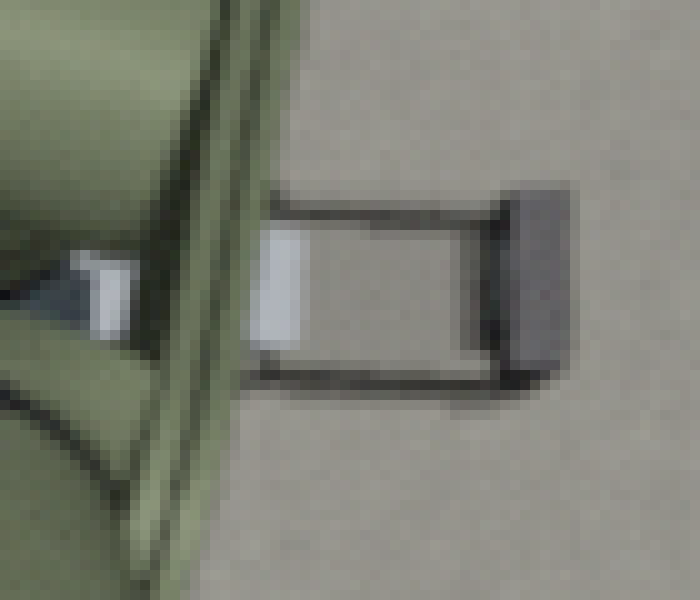

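The bar end at (305,285) is in the channel between the walls at rows 215 and 365, with gaps on both sides. About 50 mm remain. I'll continue and creep to contact.

```bash
python3 -m pendant '[{"xyz":[-0.0007,0.004,0],"roll":0,"jaw":1},{"xyz":[-0.0007,0.012,0],"roll":0,"jaw":1},{"xyz":[-0.0007,0.021,0],"roll":0,"jaw":1},{"xyz":[-0.0007,0.030,0],"roll":0,"jaw":1},{"xyz":[-0.0007,0.037,0],"roll":0,"jaw":1},{"xyz":[-0.0007,0.041,0],"roll":0,"jaw":1},{"xyz":[-0.0007,0.043,0],"roll":0,"jaw":1},{"xyz":[-0.0007,0.044,0],"roll":0,"jaw":1}]' 50
python3 -m pendant '[{"xyz":[0,0.001,0.0005],"roll":0,"jaw":1},{"xyz":[0,0.002,0.001],"roll":0,"jaw":1},{"xyz":[0,0.003,0.0015],"roll":0,"jaw":1},{"xyz":[0,0.004,0.002],"roll":0,"jaw":1},{"xyz":[0,0.005,0.002],"roll":0,"jaw":1},{"xyz":[0,0.006,0.002],"roll":0,"jaw":1},{"xyz":[0,0.007,0.002],"roll":0,"jaw":1},{"xyz":[0,0.007,0.002],"roll":0,"jaw":1}]' 50
```

```text
time_s: 22.6
ee_pos: [540.9, -194.3, 25.1]
ee_rot: [-180.0, 0.0, -2.8]
force: [0.2, 0.1, -2.2]
gripper_width: 33.4
time_s: 23.6
ee_pos: [540.6, -201.5, 23.2]
ee_rot: [-180.0, -0.0, -2.8]
force: [-0.6, 0.4, -1.5]
gripper_width: 33.3
```

```bash
python3 -m pendant '[{"xyz":[0,0.0005,0.0003],"roll":0,"jaw":1},{"xyz":[0,0.0015,0.0003],"roll":0,"jaw":1},{"xyz":[0,0.0025,0.0003],"roll":0,"jaw":1},{"xyz":[0,0.0035,0.0003],"roll":0,"jaw":1},{"xyz":[0,0.0045,0.0003],"roll":0,"jaw":1},{"xyz":[0,0.005,0.0003],"roll":0,"jaw":1},{"xyz":[0,0.005,0.0003],"roll":0,"jaw":1},{"xyz":[0,0.005,0.0003],"roll":0,"jaw":1}]' 50
python3 -c "
from h import *
to(540,-206,23,-2.7)"
```

```text
time_s: 24.6
ee_pos: [540.3, -205.9, 22.8]
ee_rot: [-180.0, 0.0, -2.8]
force: [-0.2, 3.2, 0.2]
gripper_width: 33.2
t 24.6 at [ 540.3 -205.9   22.8] [-180.     0.    -2.8] q [-22.  29. 103.   0.  48. -19.] F [-0.2  3.2  0.2] w 33.2 
 SHIFT [-0.0003  0.0001 -0.0002] roll -0.1
```

```bash
python3 -m pendant '[{"xyz":[0,0.0005,0.0003],"roll":0,"jaw":1},{"xyz":[0,0.001,0.0006],"roll":0,"jaw":1},{"xyz":[0,0.0015,0.0008],"roll":0,"jaw":1},{"xyz":[0,0.0018,0.0008],"roll":0,"jaw":1},{"xyz":[0,0.002,0.0008],"roll":0,"jaw":1},{"xyz":[0,0.002,0.0008],"roll":0,"jaw":1},{"xyz":[0,0.002,0.0008],"roll":0,"jaw":1},{"xyz":[0,0.002,0.0008],"roll":0,"jaw":1}]' 50
```

```text
time_s: 25.6
ee_pos: [540.3, -206.0, 22.8]
ee_rot: [-179.8, 0.0, -2.8]
force: [1.3, 12.2, 6.3]
gripper_width: 33.6
```

Firm contact: 12 N from the back wall and 6 N from the floor, with no further motion. Release, rise and look.

```bash
python3 -m pendant '[{"xyz":[0,-0.0005,-0.0005],"roll":0,"jaw":1},{"xyz":[0,-0.0005,-0.0005],"roll":0,"jaw":0.58},{"xyz":[0,-0.0005,-0.0005],"roll":0,"jaw":0.4},{"xyz":[0,-0.0005,-0.0005],"roll":0,"jaw":0},{"xyz":[0,-0.0005,-0.0005],"roll":0,"jaw":0},{"xyz":[0,-0.0005,-0.0005],"roll":0,"jaw":0},{"xyz":[0,-0.0005,-0.0005],"roll":0,"jaw":0},{"xyz":[0,-0.0005,-0.0005],"roll":0,"jaw":0}]' 20
python3 -m pendant '[{"xyz":[0,0,-0.01],"roll":0,"jaw":0},{"xyz":[0,0,-0.03],"roll":0,"jaw":0},{"xyz":[0,0,-0.07],"roll":0,"jaw":0},{"xyz":[0,-0.01,-0.12],"roll":0,"jaw":0},{"xyz":[0,-0.06,-0.16],"roll":0,"jaw":0},{"xyz":[0,-0.12,-0.18],"roll":0,"jaw":0},{"xyz":[-0.02,-0.18,-0.18],"roll":0,"jaw":0},{"xyz":[-0.05,-0.24,-0.18],"roll":0,"jaw":0}]' 20
python3 -m pendant '[{"xyz":[-0.03,-0.04,0],"roll":0,"jaw":0},{"xyz":[-0.07,-0.07,0],"roll":0,"jaw":0},{"xyz":[-0.10,-0.09,0],"roll":0,"jaw":0},{"xyz":[-0.12,-0.10,0],"roll":0,"jaw":0},{"xyz":[-0.12,-0.10,0],"roll":0,"jaw":0},{"xyz":[-0.12,-0.10,0],"roll":0,"jaw":0},{"xyz":[-0.12,-0.10,0],"roll":0,"jaw":0},{"xyz":[-0.12,-0.10,0],"roll":0,"jaw":0}]' 20
python3 - <<'E'
from h import *
grab('top'); img,d,P=cloud('top'); g=(d>0)&(abs(P[...,0]-537)<25)&(P[...,1]<-160)&(P[...,1]>-345)
k=P[g&(abs(P[...,2]-30)<3)]; k=k[abs(k[:,0]-537)<21]; r=cv2.minAreaRect(k[:,:2].astype(np.float32)); print(len(k),k.mean(0),r, np.polyfit(k[:,1],k[:,2],1))
b=P[g&(abs(P[...,2]-62)<3)]; print('bar y',k[:,1].min(),k[:,1].max(),'back y max',b[:,1].max())
cv2.imwrite('pics/t4.png',np.hstack([cv2.resize(img[165:225,300:380],(480,360),interpolation=3),cv2.resize(img[100:280,90:250],(320,360))]))
E
```

```text
time_s: 26.6
ee_pos: [540.2, -207.8, 22.5]
ee_rot: [-180.0, -0.0, -2.8]
force: [-0.0, -0.4, 0.0]
gripper_width: 91.1
time_s: 27.6
ee_pos: [504.7, 29.5, 203.7]
ee_rot: [-180.0, -0.1, -2.8]
force: [-0.2, 0.3, 0.1]
gripper_width: 91.1
time_s: 28.6
ee_pos: [390.2, 132.9, 202.4]
ee_rot: [180.0, 0.0, -2.8]
force: [-0.5, 0.1, -0.7]
gripper_width: 91.2
350 [ 535.21224923 -255.54515604   30.05035732] ((538.1036376953125, -253.3018798828125), (141.42762756347656, 40.60868453979492), 88.16675567626953) [2.79403029e-03 3.07643582e+01]
bar y -324.4001075239926 -182.2529999183852 back y max -320.54973704469353
```

View pics/t4.png

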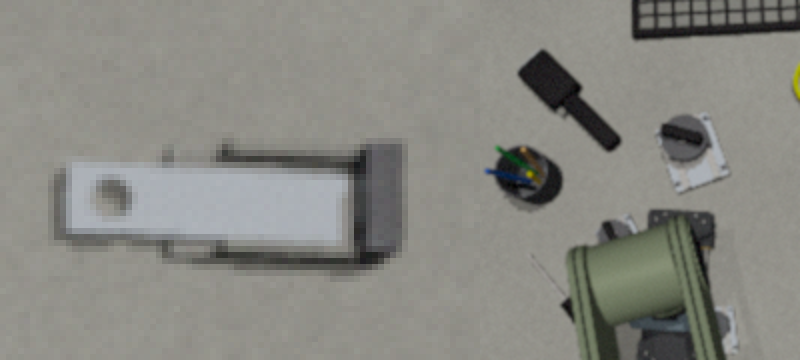

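The bar lies flat in the channel with its end at (350,205) against the back wall at (362,205) and its hole at (112,196) outside. The pen cup, scanner and fixture are undisturbed. Bar top is at 30.0 mm, which means it is on the floor. Handing in.

```bash
python3 -c "
from h import *
print(env.job_done(), env.state()['time_s'])"
```

```text
the job is handed in; nothing more can be done
the job is handed in; nothing more can be done
```

The job is done and handed in at about 28.7 s: the bar lies flat in the reading cradle, undrilled end in, against the back wall.

- **Unlocking:** The T-knob loosened clockwise, so the thread is reversed. It turned against only about 0.1–0.16 N m of drag, and a close look afterwards showed it at about 2.23 rad, past the 2.1 rad needed.
- **Moving the bar:** I drew it out about 100 mm, set it on the bench and let go. I had gripped it with its underside about 9 mm above the fingertips, so it dropped the last centimetre or so when I eased the grip. A close look showed it flat and straight afterwards. I then took it by its drilled end and slid it into the channel.
- **Seating:** It stopped against the back wall with 12 N on the wall and 6 N on the floor, and no further movement.

**Last checks:**
- **Bar:** Its top is at 30.0 mm, as it should be on the cradle floor. Its measured far end agrees with the back wall to within about 4 mm, the limit of the pixels. That it reaches the wall rests on the push contact.
- **Robot:** The gripper is open, clear of everything and reads no force.
- **Other things:** The pen cup and scanner look undisturbed. I did not check the tape roll, screwdriver or ruler by number; the arm hid part of the screwdriver in the last picture.
- **Disagreement:** The top camera placed the bar about 3 mm from where the arm's own position put it. I lined the bar up with the cradle within the one picture, and it went in without touching the sides.

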